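Show the toppled stone finial to the inspection camera

TASK

One of the three stone post finials on the freely spinning finishing wheel has toppled over: lift it off the wheel without knocking over the two that stand, and hold it up in the air in front of the inspection camera, with its axis level, its ball pointing straight at the lens and centred on it, the front of the ball 100 mm from the glass. Finish holding it there, still in the gripper; do not put it down. Leave the camera and the other things on the bench where they are.

Things in the scene. Friction and masses are not known exactly. Their poses are not given: they have to be found in the camera images.
- finial: toppled white stone finial, 250 to 410 g, flat side down on the wheel: square block 40 x 40 x 56 mm long, neck 26 mm thick, 14 mm long, then a 38 mm ball; 103 mm in all. Origin on the underside below the centre of mass, 42 mm from the block's end face, 61 mm from the ball's front, 20 mm below the axis. x along the axis from block to ball, z up. Balanced if gripped there across the block.
- ball_end (a point): the frontmost point of the toppled finial's ball, on its axis (61 mm ahead of the origin in x, 20 mm up); same axes as finial
- block_end (a point): the centre of the flat end face of the toppled finial's block, on its axis; same axes as finial
- upright0: one of the two finials that stand upright on the wheel, the same piece of stone, ball on top, 103 mm tall; origin at the centre of its foot, z along its axis
- upright1: the other finial that stands upright on the wheel; as upright0
- wheel: the finishing wheel: fixed steel base, flat disc 300 mm across with black rubber on top, 50 mm above the bench, which spins freely at a touch; at rest at first. Origin on the bench on the spin axis. The finials ride on the disc; the toppled one lies 45 to 75 mm from the spin axis, its origin at least 110 mm from either upright one.
- wheel_disc (a joint): angle of the wheel's disc about the vertical, rad, counterclockwise from above; unlimited in practice, nearly frictionless
- lens (a point): centre of the inspection camera's lens glass, front of the dark barrel, 42 mm across, of a camera head on a steel column (363 mm tall, grey foot 130 mm square). The column's axis is 100 mm behind the glass. The glass is 200 to 280 mm above the bench. The lens looks level along -x of this point; z is up. The ball's front belongs 100 mm out along -x.
- jar: a bystander: white jar of polish with a black cap, 70 mm across, 65 mm tall; origin under its centre
- pad: a bystander: grey polishing pad, a disc 100 mm across and 8 mm thick with a rubber hub, 30 mm tall in all; origin under its centre
- offcut: a bystander: wooden offcut 120 x 50 x 20 mm lying flat; origin under its centre
There are look-alikes about, which are no part of the job. Leave any blue or brown look-alike of the upright0 alone.

How it is judged (in metres and radians):
On the way:
1. the toppled finial is gripped and lifted clear of the wheel (its underside at least 40 mm above the disc) (height (world z) of each of ball_end, block_end above 0.11 m and contact force between the fingers and finial above 2 N), for 0.2 s.
At the end, for the whole second after the job is handed in: Finial in the gripper (over 2 N), at rest, off the wheel and the others; front of its ball 100 mm (+-25) from the glass, within 15 mm of the lens axis sideways and in height; its axis within 0.18 rad of the lens axis, ball to the lens; the other two upright (0.15 rad) on the wheel (x of ball_end in the frame of lens between -0.125 and -0.075 m and y of ball_end in the frame of lens between -0.015 and 0.015 m and z of ball_end in the frame of lens between -0.015 and 0.015 m and x of block_end in the frame of lens below -0.16 m and angle between the x axis of finial and the x axis of lens, either way round below 0.18 rad and contact force between the fingers and finial above 2 N and linear speed of finial below 0.02 m/s and angular speed of finial below 0.15 rad/s and contact force between finial and wheel below 0.1 N and contact force between finial and upright0 below 0.1 N and contact force between finial and upright1 below 0.1 N and angle between each of upright0, upright1's own z axis and vertical below 0.15 rad and horizontal distance between each of upright0, upright1 and wheel below 0.15 m and height (world z) of each of upright0, upright1 above 0.04 m); the arm keeps its last pose, push and grip.
It fails at once if a standing finial is knocked over (angle between any of upright0, upright1's own z axis and vertical above 0.35 rad).
It fails at once if the camera head is shifted by more than 10 mm (distance of lens from where it was at the start of the episode above 0.01 m).
It fails at once if the jar, the pad or the offcut is moved by more than 30 mm (distance of any of jar, pad, offcut from where it was at the start of the episode above 0.03 m).
It also fails if it takes over 40 s, if anything falls off the work surface, if the arm or the gripper's body presses on something with over 40 N, if the wrist force passes 120 N, or if a joint passes its speed limit or range.

ROBOT

A 7-joint arm with a two-finger parallel gripper is mounted at the origin on the work surface. World frame = base frame: x ahead of the robot, y to its left, z up, the work surface at z = 0. Lengths are in m, angles in degrees, forces in N, time in s.
With the tool pointing down it reaches from about 0.35 to 0.775 m from the base axis. Payload 3.1 kg.
Tool frame: the origin (TCP) lies on the centre line of the jaws, within the pads' length; the fingertips stand 17 mm ahead of it and the grasp point (between the pads) lies 2 mm behind it (robot.tip_reach is the distance from the TCP to the fingertips, in m); z points along the fingers, y is the line along which they close (so a half turn about z gives the same grasp; the last joint's range is limited). The gripper opens to 85 mm and grips with 20 to 120 N. Pads are 22 mm wide; open, the fingers measure 114 mm over their backs; the gripper's body (76 mm by 85 mm) begins 54 mm behind the grasp point. The pads swing forward as they close: fully open they stand 13 mm farther back than shut.
Start: joints at [71.179, 17.813, 0.802, 86.603, -0.252, 75.585, -1.558], TCP at [0.156, -0.528, 0.248] pointing down, gripper open.
Joint ranges: [-154.91, 154.91], [-16.99, 109.72], [-72.82, 74.43], [7.12, 147.25], [-82.49, 262.49], [11.32, 116.49], [-174.64, 174.64]. Speed limits (degrees/s): [159.86, 159.86, 180, 180, 180, 180, 180].

INTERFACE

Orientations are given as [roll, pitch, yaw] about the fixed x, y, z axes, in that order (R = Rz(yaw) Ry(pitch) Rx(roll)).
In Python, from station import robot, fingers, vision, workorder, recognise gives the robot as it stands. Calls block until the motion is done:
- robot.move_to(position, orientation): joint-space move of the TCP to a pose.
- robot.line_to(position, orientation=None, velocity=0.15, f_stop=None): straight line of the TCP; orientation=None keeps the orientation; velocity is the mean speed in m/s. With f_stop (N) it stops when the force on the tool has changed by that much, and returns True; else False.
- robot.move_j(angles): joint-space move.
- fingers.gripper_to(opening, force=None): opening from 0.0 (shut) to 1.0 (fully open); force is the grip in N (None keeps the last); returns when the fingers have stopped.
- robot.pause(seconds).
- robot.inverse_kinematics(position, orientation): joint angles nearest the present ones, or None.
- vision.grab_frame(name): name is "scene" or "top" or "wrist"; returns the picture (384x512x3 uint8, red, green, blue); there is no depth.
- vision.calibration(name): a dict with "mtx" (3x3 intrinsics, pixels), "extrinsics" (4x4, takes a point from world to camera coordinates); the wrist camera has in their place "T_tool_cam" (4x4, takes a point from camera to tool coordinates, whose origin is the TCP and whose axes are the flange's). Camera axes: x right, y up, looking along -z (the intrinsics and any distortion apply to the point x, -y, -z); pixel columns grow to the right and rows downward; lengths in m; the calibration is good to about 2 mm. A picture is of the moment at which its call begins: read the wrist's pose just before it. calibration takes no time and is no camera call.
A pose or a line that the arm cannot do raises robot.PlanningError and nothing moves.
- workorder.close_job(): hands the job in; it is judged then, once.
Trained networks look in the newest picture that a camera, given by its name, has taken for a name from the list of things; names that differ only in an ending like _2 or _b are one class to them, and where a whole thing is asked for, a point or a joint stands for the part that bears it (a point fixed in the world has none). Each returns a list of dicts, best first, with "p" (0 to 1); they miss things now and then, are a little off and sometimes report something else, mostly with a low value. They report only what shows in the picture. A call takes as long as a camera call. They do not tell look-alikes from the thing itself.
- recognise(label, camera): "rect" ([centre column, centre row, width, height] in pixels, round what is visible of it).
Readings, each from a call of its own:
- robot.current_time_s(): time.
- robot.current_joint_positions(): joint angles.
- robot.current_dq(): joint speeds.
- robot.current_joint_torque(): joint torques, N m.
- robot.current_tool_pos(): TCP position.
- robot.current_eef_rot(): TCP orientation.
- robot.current_contact_force(): force on the tool from outside, world axes, zero at the start.
- robot.current_torque(): the same for the moment, N m.
- robot.current_finger_gap(): opening from 0.0 (shut) to 1.0 (fully open).
- robot.current_gripper_force(): force on a finger pad.
Only numpy, scipy, OpenCV 4.12 (cv2) and the standard library are available. Lean on these libraries where they do the work, as an engineer would, in place of code of your own. Each camera call takes 0.05 s, during which the arm holds its last target. There are 200 camera calls.

## Working session

There is one attempt and no reset: what is moved stays moved. The work goes in short steps, each a Python script; the robot and the scene stay as the last script left them, time stands still between calls to the robot, and variables do not carry over. Pictures are saved under pics/ and viewed, at most 10 in all, crops included, and the job is handed in when it is done.

```bash
mkdir -p pics; ls; python3 - <<'E'
from station import robot, fingers, vision, workorder, recognise
import cv2,numpy as np
for c in ["scene","top"]:
    im=vision.grab_frame(c); cv2.imwrite(f"pics/{c}0.png",im[:,:,::-1])
    k=vision.calibration(c); print(c,{a:np.round(b,4).tolist() if not isinstance(b,str) else b for a,b in k.items()})
    for l in ["finial","ball_end","upright0","upright1","wheel","lens","jar","pad","offcut"]:
        try: print(l,[(np.round(d["rect"],1).tolist(),round(d["p"],2)) for d in recognise(l,c)])
        except Exception as e: print(l,e)
print({a:np.round(b,4).tolist() for a,b in vision.calibration("wrist").items()})
print(robot.current_tool_pos(),robot.current_eef_rot(),robot.current_time_s())
E
```

```text
pics
scene {'mtx': [[358.0285, 0.0, 257.2521], [0.0, 358.0285, 191.6541], [0.0, 0.0, 1.0]], 'extrinsics': [[-0.7901, 0.6127, 0.0203, 0.4814], [-0.4085, -0.5508, 0.7278, 0.1558], [0.4571, 0.5667, 0.6855, -1.4393], [0.0, 0.0, 0.0, 1.0]]}
finial [([308.9, 221.8, 31.8, 23.9], 0.58)]
ball_end [([309.8, 221.7, 34.1, 19.4], 0.88)]
upright0 [([357.7, 327.3, 27.6, 36.4], 0.94), ([201.2, 254.9, 21.3, 26.9], 0.92), ([217.8, 279.8, 20.4, 29.2], 0.84), ([186.8, 234.1, 19.0, 32.1], 0.81), ([344.4, 243.9, 21.6, 33.5], 0.78), ([273.6, 243.4, 20.9, 34.4], 0.68), ([307.4, 245.2, 99.7, 83.6], 0.21)]
upright1 [([357.7, 327.3, 27.6, 36.4], 0.94), ([201.2, 254.9, 21.3, 26.9], 0.92), ([217.8, 279.8, 20.4, 29.2], 0.84), ([186.8, 234.1, 19.0, 32.1], 0.81), ([344.4, 243.9, 21.6, 33.5], 0.78), ([273.6, 243.4, 20.9, 34.4], 0.68), ([307.4, 245.2, 99.7, 83.6], 0.21)]
wheel [([307.6, 244.4, 101.9, 84.5], 0.91)]
lens [([165.3, 151.3, 50.8, 27.7], 0.89)]
jar [([238.3, 160.4, 21.0, 24.4], 0.66)]
pad [([280.5, 177.1, 27.2, 18.1], 0.61)]
offcut [([206.9, 141.6, 24.2, 21.6], 0.59)]
top {'mtx': [[442.8228, 0.0, 251.498],
[... 548 characters left out ...]
5), ([129.3, 188.0, 21.4, 16.8], 0.68), ([200.7, 209.8, 85.0, 82.5], 0.55), ([171.9, 218.7, 14.1, 17.5], 0.53), ([239.4, 135.6, 10.9, 12.9], 0.53), ([267.1, 138.3, 14.1, 15.2], 0.48)]
wheel [([202.2, 212.4, 87.8, 80.8], 0.6)]
lens [([306.2, 131.1, 23.0, 42.0], 0.6)]
jar [([323.5, 229.3, 21.7, 19.8], 0.52)]
pad [([284.2, 255.9, 27.1, 30.8], 0.82)]
offcut [([375.4, 224.2, 28.5, 30.7], 0.67)]
{'mtx': [[292.1399, 0.0, 252.8177], [0.0, 292.1399, 189.9096], [0.0, 0.0, 1.0]], 'T_tool_cam': [[0.0003, 0.9654, 0.2606, 0.066], [1.0, -0.0006, 0.001, 0.0014], [0.0011, 0.2606, -0.9654, -0.1265], [0.0, 0.0, 0.0, 1.0]]}
[ 0.15562547 -0.527564    0.24833113] [1.79994785e+02 2.72114368e-03 1.64369137e+01] 1.0
```

```bash
python3 - <<'E'
import cv2,numpy as np
a=cv2.imread("pics/scene0.png")[110:350,130:390]; b=cv2.imread("pics/top0.png")[80:290,110:410]
cv2.imwrite("pics/sc.png",cv2.resize(a,None,fx=2.5,fy=2.5,interpolation=cv2.INTER_CUBIC)[:600])
cv2.imwrite("pics/tp.png",cv2.resize(b,None,fx=2.6,fy=2.6,interpolation=cv2.INTER_CUBIC))
E
```

```text
(no output)
```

View pics/sc.png

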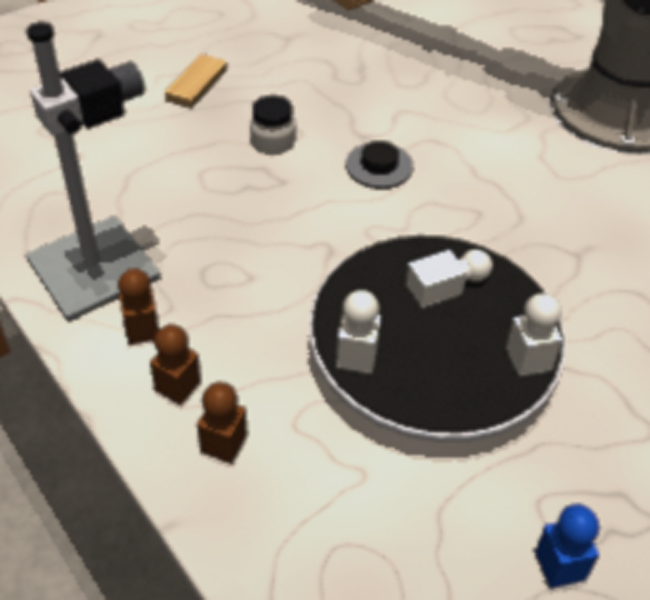

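View pics/tp.png

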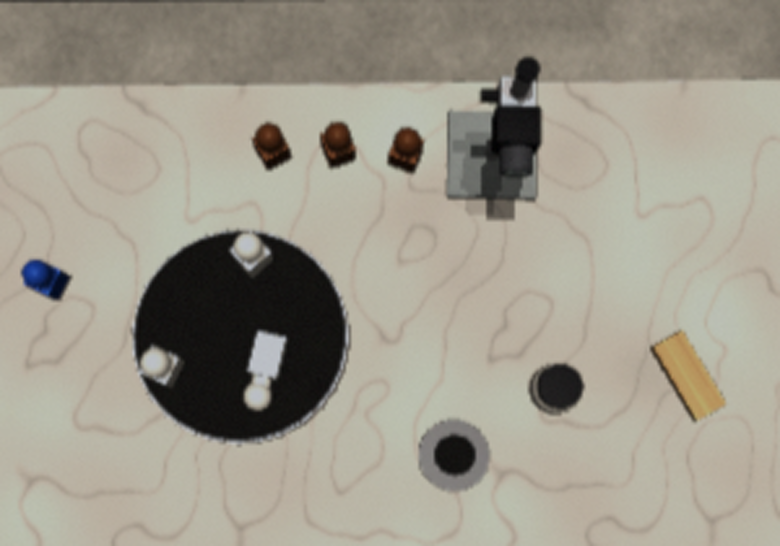

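```bash
cat > h.py <<'E'
from station import robot, fingers, vision, workorder, recognise
import cv2,numpy as np
from scipy.spatial.transform import Rotation as R
from scipy.optimize import least_squares
def T_wc(cam,pose=None):
    c=vision.calibration(cam)
    if cam!="wrist": return np.array(c["mtx"]),np.array(c["extrinsics"])
    p,o=pose; T=np.eye(4); T[:3,:3]=R.from_euler("xyz",o,degrees=True).as_matrix(); T[:3,3]=p
    return np.array(c["mtx"]),np.linalg.inv(T@np.array(c["T_tool_cam"]))
def proj(P,cam,pose=None):
    K,E=T_wc(cam,pose); q=np.atleast_2d(P)@E[:3,:3].T+E[:3,3]
    q=q*[1,-1,-1]; q=q@K.T; return q[:,:2]/q[:,2:]
def ray(uv,cam,pose=None):
    K,E=T_wc(cam,pose); d=np.linalg.inv(K)@[uv[0],uv[1],1]; d=d*[1,-1,-1]
    M=np.linalg.inv(E); d=M[:3,:3]@d; return M[:3,3],d/np.linalg.norm(d)
def onz(uv,z,cam,pose=None):
    o,d=ray(uv,cam,pose); return o+d*(z-o[2])/d[2]
def tri(obs): # [(uv,cam,pose)]
    A=0;b=0
    for uv,c,p in obs:
        o,d=ray(uv,c,p); M=np.eye(3)-np.outer(d,d); A=A+M; b=b+M@o
    X=np.linalg.solve(A,b); return X,[np.linalg.norm(proj(X,c,p)[0]-uv).round(2) for uv,c,p in obs]
def shot(name):
    pose=(robot.current_tool_pos(),robot.current_eef_rot()); im=vision.grab_frame("wrist")
    cv2.imwrite(f"pics/{name}.png",im[:,:,::-1]); np.savez(f"pics/{name}.npz",p=pose[0],o=pose[1]); return im,pose
E
python3 - <<'E'
from h import *
t=lambda u,v:(110+u/2.6,80+v/2.6); s=lambda u,v:(130+u/2.5,110+v/2.5)
print("lens",tri([(t(515,160),"top",None),(s(132,78),"scene",None)]))
print("coltop",tri([(t(527,66),"top",None),(s(40,31),"scene",None)]))
print("ball",onz(t(257,397),.07,"top"),onz(s(477,266),.07,"scene"))
print("block",onz(t(267,351),.09,"top"))
print("wheel",onz(t(241,336),.05,"top"))
print("up",onz(t(249,247),.134,"top"),onz(t(157,361),.134,"top"),onz(s(361,307),.134,"scene"),onz(s(543,310),.134,"scene"))
print("foot",[onz(t(*q),.01,"top").round(3) for q in [(448,112),(446,198),(537,198)]])
print("jar",onz(t(558,388),.065,"top"))
E
```

```text
lens (array([ 0.74795884, -0.18458786,  0.26538865]), [np.float64(1.65), np.float64(1.87)])
coltop (array([ 0.83633638, -0.19060681,  0.35685671]), [np.float64(0.98), np.float64(1.19)])
ball [0.48115461 0.14381066 0.07      ] [0.48513891 0.15155237 0.07      ]
block [0.54104818 0.12890469 0.09      ]
wheel [0.56693186 0.16768627 0.05      ]
up [0.67457994 0.14956414 0.134     ] [0.52471868 0.26844809 0.134     ] [0.67642982 0.15639758 0.134     ] [0.52391116 0.27573304 0.134     ]
foot [array([ 0.899, -0.13 ,  0.01 ]), array([ 0.77 , -0.124,  0.01 ]), array([ 0.768, -0.256,  0.01 ])]
jar [ 0.48830437 -0.26463787  0.065     ]
```

```bash
python3 - <<'E'
from h import *
for y in (-17,163):
  j=robot.inverse_kinematics([.523,.134,.30],[180,0,y]); print(y,None if j is None else np.round(j,1))
for y in (180,0,177,-177):
  j=robot.inverse_kinematics([.587,-.185,.26],[180,0,y]); print(y,None if j is None else np.round(j,1))
for p,o in [([.45,-.185,.3],[180,-50,0]),([.45,-.185,.3],[180,-70,0]),([.4,-.185,.3],[180,-90,0]),([.45,-.185,.3],[0,130,180-360]),([.45,-.185,.3],[180,50,180])]:
  j=robot.inverse_kinematics(p,o); print(p,o,None if j is None else np.round(j,1))
robot.move_to([.50,.14,.30],[180,0,-17])
im,pose=shot("w1")
for l in ["finial","upright0"]: print(l,[(np.round(d["rect"],1).tolist(),round(d["p"],2)) for d in recognise(l,"wrist")])
print(proj([[.481,.144,.07],[.541,.129,.09]],"wrist",pose))
g=im.min(axis=2)>110
n,lab,st,ce=cv2.connectedComponentsWithStats(g.astype(np.uint8))
for i in range(1,n):
  if st[i,4]>150: print(st[i],ce[i].round(1))
E
```

```text
-17 [  23.2   24.1  -56.7   81.1   20.    85.4 -139.8]
163 [ 22.9  23.9 -56.2  81.1  19.7  85.3  40.5]
180 [ 38.8  29.7 -37.   73.1  17.5  82.8  93.4]
0 [ 28.1  26.7 -18.9  73.6   8.5  81.1 -80.3]
177 [ 38.6  29.6 -36.6  73.1  17.3  82.8  90.5]
-177 [ 39.1  29.8 -37.5  73.1  17.7  82.9  96.2]
[0.45, -0.185, 0.3] [180, -50, 0] [ 63.6 -14.  -17.9 129.7 -63.3  42.1  -3.8]
[0.45, -0.185, 0.3] [180, -70, 0] [ 51.1  -8.6   0.9 144.2 256.9  49.4  43.5]
[0.4, -0.185, 0.3] [180, -90, 0] None
[0.45, -0.185, 0.3] [0, 130, -180] None
[0.45, -0.185, 0.3] [180, 50, 180] [ 19.1 -15.8  18.1 130.8 -49.3  31.8 163.7]
finial [([249.0, 154.9, 41.7, 85.4], 0.85), ([211.5, 114.0, 239.6, 226.2], 0.7)]
upright0 [([135.4, 185.1, 64.3, 51.9], 0.96), ([188.9, 25.4, 62.6, 47.6], 0.82), ([15.2, 118.6, 30.4, 33.0], 0.68)]
[[252.70309848 182.50404813]
 [249.77008942 133.72332238]]
[     0      0    512    334 102042] [270.8 161.4]
[ 157    0   57   39 1276] [184.9  13.7]
[ 231  112   37   86 2522] [250.1 149.9]
[  47  346   56   38 1349] [ 76.2 368.5]
```

View pics/w1.png

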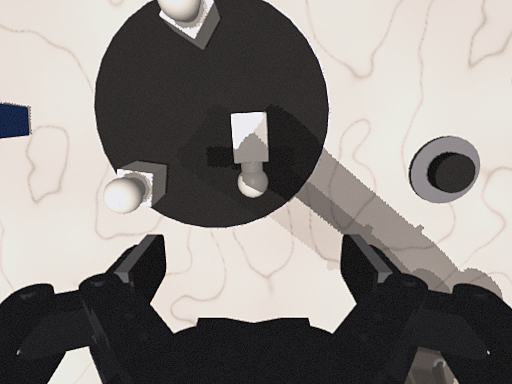

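```bash
python3 - <<'E'
from h import *
im=cv2.imread("pics/w1.png"); z=np.load("pics/w1.npz"); pose=(z["p"],z["o"])
g=(im.min(axis=2)>100).astype(np.uint8)
m=np.zeros_like(g); m[105:160,225:275]=g[105:160,225:275]
r=cv2.minAreaRect(cv2.findNonZero(m)); print(r)
for v in range(108,204,4): 
  c=np.where(g[v,225:280])[0]+225; print(v,c.min() if len(c) else 0,c.max() if len(c) else 0,end="; ")
print()
P=[onz(q,.09,"wrist",pose) for q in cv2.boxPoints(r)]; print(np.round(P,4))
c=onz((249.7,137),.09,"wrist",pose); b=onz((252,182),.07,"wrist",pose); print(c,b,np.linalg.norm((c-b)[:2]),np.degrees(np.arctan2(*(b-c)[[1,0]])))
cv2.imwrite("pics/w1c.png",cv2.resize(im[100:205,205:295],None,fx=5.5,fy=5.5,interpolation=cv2.INTER_NEAREST))
E
```

```text
((249.0, 135.5), (47.0, 36.0), 90.0)
108 0 0; 112 251 265; 116 231 266; 120 231 266; 124 231 266; 128 232 266; 132 232 267; 136 232 267; 140 233 267; 144 233 267; 148 233 267; 152 234 267; 156 234 267; 160 234 267; 164 242 261; 168 242 261; 172 242 262; 176 239 265; 180 238 266; 184 238 266; 188 239 265; 192 242 262; 196 247 257; 200 0 0; 
[[0.5699 0.1419 0.09  ]
 [0.5581 0.1036 0.09  ]
 [0.5076 0.1185 0.09  ]
 [0.5198 0.1584 0.09  ]]
[0.53752108 0.13016379 0.09      ] [0.48188075 0.14465152 0.07      ] 0.05749557495471848 165.4052946979359
```

View pics/w1c.png

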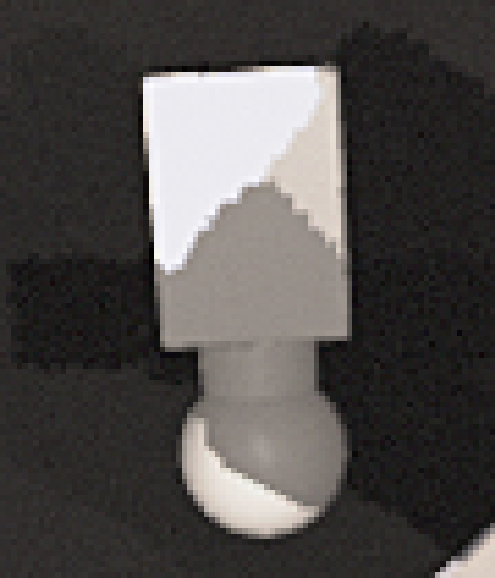

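```bash
python3 - <<'E'
from h import *
L=np.array([.748,-.185,.265]); k=0; out=[]
for p in [[.45,-.10,.3],[.47,-.28,.3]]:
  done=0
  for pit in (-58,-54,-50,-45):
    for dy in (0,):
      o=[180,pit,np.degrees(np.arctan2(L[1]-p[1],L[0]-p[0]))*.8]
      j=robot.inverse_kinematics(p,o)
      if j is None or done: continue
      uv=proj(L,"wrist",(p,o))[0]; print(p,np.round(o,1),np.round(j,1),uv.round(1))
      try: robot.move_to(p,o); done=1
      except robot.PlanningError as e: print(e)
  if done:
    im,pose=shot(f"L{k}"); out.append(im); k+=1
    print(proj(L,"wrist",pose),[(np.round(d["rect"],1).tolist(),round(d["p"],2)) for d in recognise("lens","wrist")])
print(robot.current_time_s())
v=np.hstack([i[:300,100:500] for i in out]); cv2.imwrite("pics/L.png",v[:,:,::-1])
E
```

```text
[0.47, -0.28, 0.3] [180.  -58.   15.1] [  5.   10.7  62.3 119.  -74.5  71.7  28.6] [236.8  61.9]
[[237.4499939  62.1000876]] [([250.2, 50.6, 54.2, 64.8], 0.81), ([50.1, 231.2, 100.3, 143.7], 0.52)]
6.4083
```

View pics/L.png

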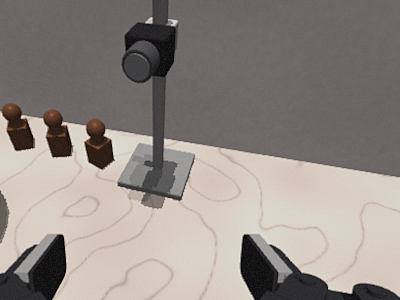

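```bash
python3 - <<'E'
from h import *
a=cv2.imread("pics/L0.png")[0:100,190:290]; b=cv2.imread("pics/top0.png")[95:165,275:325]
s=cv2.imread("pics/scene0.png")[105:225,135:200]
f=lambda i,k:cv2.resize(i,None,fx=k,fy=k,interpolation=cv2.INTER_CUBIC)
A=f(a,4);B=f(b,4);S=f(s,3)
c=np.zeros((400,800,3),np.uint8); c[:400,:400]=A; c[:280,400:600]=B; c[:360,605:800]=S
cv2.imwrite("pics/LL.png",c)
E
```

```text
(no output)
```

View pics/LL.png

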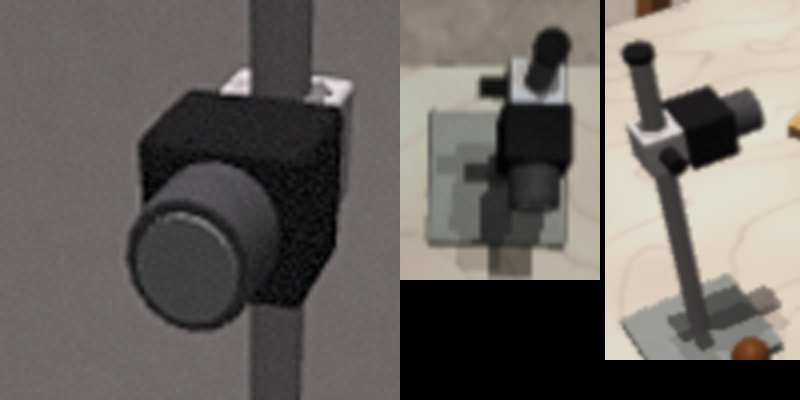

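```bash
python3 - <<'E'
from h import *
z=np.load("pics/L0.npz"); pose=(z["p"],z["o"])
W=((236.2,66.8),"wrist",pose);T=((308.5,146.2),"top",None);S=((184,141),"scene",None)
for o in ([W,T],[W,S],[W,T,S],[T,S]): print(tri(o))
# column axis: vertical line fit in wrist + top cap
def f(p):
  r=[]
  for (u,v),zz in [((190+280/4,2),.33),((190+275/4,380/4),.2)]:
    pass
  return r
# column: image centre line in wrist L0: intersect with top cap in top image at z=.363
print("cap top",onz((275+150/4,95+45/4),.36,"top"),"scene",onz((135+33/3,105+52/3),.36,"scene"))
# column line in wrist: plane through two pixels
o,d1=ray((190+282/4,0),"wrist",pose);_,d2=ray((190+275/4,390/4),"wrist",pose)
n=np.cross(d1,d2);n/=np.linalg.norm(n)
for x in (.82,.85): print("col y at x",x,(n@o-n[0]*x-n[2]*.2)/n[1],n)
E
```

```text
(array([ 0.73673772, -0.18784197,  0.26462954]), [np.float64(0.78), np.float64(0.3)])
(array([ 0.73975113, -0.18484605,  0.26179137]), [np.float64(1.02), np.float64(0.44)])
(array([ 0.73842039, -0.18697171,  0.26163157]), [np.float64(1.6), np.float64(0.7), np.float64(0.79)])
(array([ 0.73802637, -0.18898943,  0.25813946]), [np.float64(0.36), np.float64(0.4)])
cap top [ 0.83508672 -0.1910325   0.36      ] scene [ 0.83617627 -0.18282793  0.36      ]
col y at x 0.82 -0.19508671224699184 [-0.24025607  0.97070448  0.00313645]
col y at x 0.85 -0.18766150467101914 [-0.24025607  0.97070448  0.00313645]
```

```bash
python3 - <<'E'
from h import *
z=np.load("pics/w1.npz"); P0=(z["p"],z["o"])
c=onz((250,137.8),.09,"wrist",P0); b=onz((253,182.4),.07,"wrist",P0); d=(b-c)[:2]; yaw=np.degrees(np.arctan2(d[1],d[0])); d/=np.linalg.norm(d)
g=((c[:2]+14*.001*d)+(b[:2]-.042*d))/2; print(c,b,yaw,g)
ty=yaw-180
robot.move_to([g[0],g[1],.30],[180,0,ty])
robot.line_to([g[0],g[1],.19],velocity=.15)
im,pose=shot("w2")
# predicted silhouette check
m=(im.min(axis=2)>90).astype(np.uint8)
e=c[:2]-.028*d; n=np.array([-d[1],d[0]])
for a,s,h in [(0,1,.09),(0,-1,.09),(.056,1,.09),(.056,-1,.09),(.084,0,.07)]:
  u=proj([*(e+a*d+s*.02*n),h],"wrist",pose)[0]; cv2.circle(im,tuple(int(round(q)) for q in u),2,(255,0,0),-1)
cv2.imwrite("pics/w2m.png",im[:,:,::-1]); print(robot.current_time_s(),robot.current_tool_pos())
E
```

```text
[0.53667449 0.12972365 0.09      ] [0.4812419  0.14325449 0.07      ] 166.28260878557344 [0.52255888 0.13316921]
9.5667 [0.52350022 0.13337735 0.19128509]
```

View pics/w2m.png

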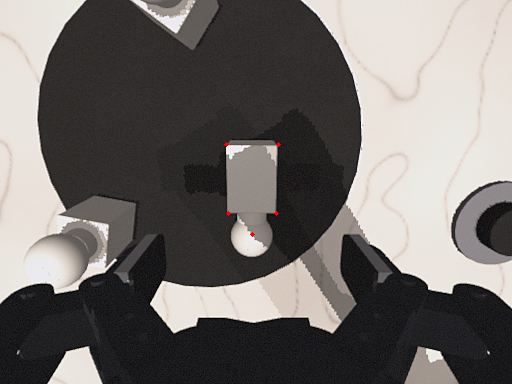

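```bash
python3 - <<'E'
from h import *
g=[.5226,.1332]; o=[180,0,-13.7]
print(robot.line_to([*g,.076],o,velocity=.08,f_stop=8), robot.current_tool_pos())
fingers.gripper_to(0.0,force=70)
print(robot.current_finger_gap(),robot.current_gripper_force())
robot.pause(.3)
print(robot.line_to([*g,.30],velocity=.12), robot.current_tool_pos(),robot.current_finger_gap(),robot.current_gripper_force(),robot.current_contact_force())
im,pose=shot("w3"); cv2.imwrite("pics/s3.png",vision.grab_frame("scene")[:,:,::-1]); print(robot.current_time_s())
for y in (178.5,-181.5):
  p=[.577,-.183,.32]; print(robot.inverse_kinematics(p,[180,0,y]))
print(robot.current_joint_positions())
a=im; b=cv2.imread("pics/s3.png")[100:300,150:400,::-1]
v=np.zeros((384,790,3),np.uint8); v[:,:512]=a; v[:200,520:770]=b; cv2.imwrite("pics/v3.png",v[:,:,::-1])
E
```

```text
False [0.52308955 0.13335164 0.07658568]
0.4537470215355611 71.21249556541443
False [0.52223671 0.13308214 0.29923208] 0.45662860116338294 70.77018141746521 [-0.5579944   0.32207901 -2.84605185]
14.05
[ 49.9342772   34.53341013 -61.78650813  67.33957602  30.05075655
  94.01805405  83.82993498]
[ 49.9342772   34.53341013 -61.78650813  67.33957602  30.05075655
  94.01805405  83.82993498]
[ -12.19035123   15.52637233   -5.10348142   82.55430695    1.37645814
   82.05246693 -121.0045132 ]
```

View pics/v3.png

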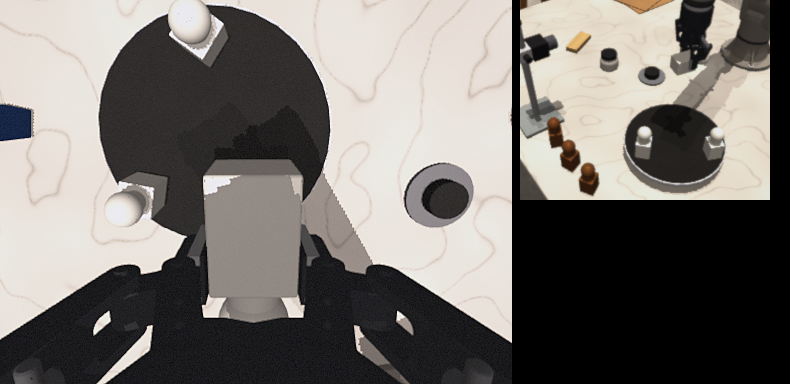

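```bash
python3 - <<'E'
from h import *
z=np.load("pics/w3.npz"); p,o=z["p"],z["o"]; M=R.from_euler("xyz",o,degrees=True).as_matrix()
for u,h in [((203,175.5),.0134),((302,174),.0134),((209,161),-.0266),((295,160),-.0266),((204,297),.0134),((300,297),.0134)]:
  print(u,(M.T@(onz(u,p[2]+h,"wrist",(p,o))-p)).round(4))
E
```

```text
(203, 175.5) [ 0.042  -0.0186 -0.0135]
(302, 174) [ 0.0426  0.0205 -0.0134]
(209, 161) [ 0.0411 -0.0221  0.0265]
(295, 160) [0.0417 0.0233 0.0266]
(204, 297) [-0.0133 -0.0206 -0.0134]
(300, 297) [-0.0133  0.0221 -0.0134]
```

```bash
python3 - <<'E'
from h import *
yl=-1.5; x=np.array([np.cos(np.radians(yl)),np.sin(np.radians(yl)),0])
L=np.array([.738,-.187,.262]); t=L-.161*x+[0,0,.0066]; print(t)
robot.move_to([.45,-.02,.34],[180,0,80])
robot.move_to([t[0]-.08,t[1],.32],[180,0,180+yl])
robot.line_to(t,[180,0,180+yl],velocity=.1); robot.pause(.4)
print(robot.current_tool_pos(),robot.current_eef_rot(),robot.current_finger_gap(),robot.current_gripper_force(),robot.current_time_s())
be=t+.061*x-[0,0,.0066]; print(be)
f=lambda i,k:cv2.resize(i,None,fx=k,fy=k,interpolation=cv2.INTER_CUBIC)
a=vision.grab_frame("top"); b=vision.grab_frame("scene")
for n,i in (("t4",a),("s4",b)): cv2.imwrite(f"pics/{n}.png",i[:,:,::-1])
print("pred top",proj([be,L,be-.019*x],"top"),"scene",proj([be,L,be-.019*x],"scene"))
v=np.zeros((600,800,3),np.uint8); v[:600,:400]=f(a[95:245,265:365],4); v[:600,400:]=f(b[100:250,140:240],4)
cv2.imwrite("pics/v4.png",v[:,:,::-1])
E
```

```text
[ 0.57705517 -0.18278551  0.2686    ]
[ 0.57694619 -0.18285428  0.26882908] [-1.79991268e+02  1.43726226e-02  1.78491960e+02] 0.45683299906045965 70.51529288291931 18.9917
[ 0.63803427 -0.18438231  0.262     ]
pred top [[308.15628167 176.8890785 ]
 [307.84012136 146.18118962]
 [308.21723464 182.80929359]] scene [[213.72819267 129.08964993]
 [183.80144101 140.11556833]
 [219.13752755 127.09668773]]
```

View pics/v4.png

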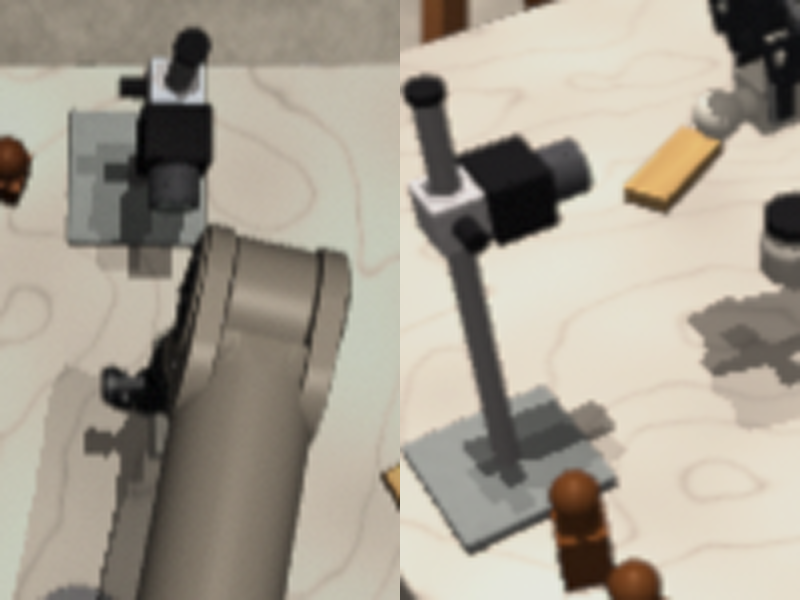

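```bash
python3 - <<'E'
from station import robot,workorder
print(max(abs(robot.current_dq())),robot.current_gripper_force()); print(workorder.close_job())
E
```

```text
0.09801351617173623 70.51475286483765
the job is handed in; nothing more can be done
None
```

I gripped the toppled finial, lifted it off the wheel with both standing ones still upright, and handed the job in at about 19 s of the 40 s. It is held level with its ball facing the lens and the ball's front an estimated 100 mm from the glass; my lens position is good to about 4 mm, and I was not shown the verdict.

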